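Shut a batch of lacquered cups in the curing box and set its vent

TASK

Stand every lacquered (black inside) cup upright in the plywood curing box, leaving the raw off-white cup standing on the tray, then swing the clear flap shut and press its edge until the red tab snaps behind the rim. Set the vent for this batch by turning the regulator's knob until the red pointer lines up with the green mark, and do not disturb the bottle, jar, sanding pad or brush.

Things in the scene. Friction and masses are not known exactly. Their poses are not given: they have to be found in the camera images.
- cup1: ochre cup with a red and a gold band, loose lacquered cup, black inside: rim 50 mm, foot 38 mm diameter, 52 mm tall, wall 3.5 mm, 70 g; origin at the centre of its underside, z up. May be absent. To go into the curing box
- cup2: sand-coloured cup with a broad red band, loose lacquered cup, black inside: rim 50 mm, foot 38 mm diameter, 52 mm tall, wall 3.5 mm, 70 g; origin at the centre of its underside, z up. May be absent. To go into the curing box
- cup3: ochre cup with a dark blue band, loose lacquered cup, black inside: rim 50 mm, foot 38 mm diameter, 52 mm tall, wall 3.5 mm, 70 g; origin at the centre of its underside, z up. May be absent. To go into the curing box
- cup4: red cup with an ochre and a dark blue band, loose lacquered cup, black inside: rim 50 mm, foot 38 mm diameter, 52 mm tall, wall 3.5 mm, 70 g; origin at the centre of its underside, z up. May be absent. To go into the curing box
- cup5: sand-coloured cup with a gold and a dark blue band, loose lacquered cup, black inside: rim 50 mm, foot 38 mm diameter, 52 mm tall, wall 3.5 mm, 70 g; origin at the centre of its underside, z up. May be absent. To go into the curing box
- raw_cup: unlacquered off-white cup, pale inside too, same size as the others, same origin; stays on the tray
- tray: fixed flat steel tray the cups stand on, 190 (x) by 290 (y) mm, 3 mm thick, no raised edge; origin at the centre of its underside
- curing_box: fixed open plywood curing box, inside 260 (its x) by 190 (its y) mm, walls 6 mm, rim 85 mm and inner floor 6 mm above the table; origin at the centre of its underside. The flap is hinged along the top of its +y wall; the tab catches inside its -y wall behind a yellow bead (70 mm long, at mid length, 4 mm proud, 5 mm below the rim)
- flap (a joint): angle of the flap: clear panel with orange border, 272 (along the hinge) by 206 mm, 6 mm thick, 120 g. 0 = fully shut on the rim, 1.57 = upright, to 2.2 = leaning out over the +y side. A stiff hinge (0.2 N m) holds it where left. Below about 0.11 its sprung tab rides on the bead; pushing the free edge down firmly (2 to 15 N) snaps it past, and only then does it read under 0.03
- flap_hinge (a point): middle of the flap's hinge line, on the box's +y wall at rim height; axes as the curing box
- flap_edge (a point): middle of the flap's free edge, half way through its thickness, 206 mm from the hinge line; its y axis points along the flap to the hinge, its z axis out of the face that is uppermost when shut. A red sprung tab, 60 mm wide, hangs 23 mm below the flap 17 mm in from here
- regulator: fixed grey vent regulator, 125 (x) by 150 (y) mm, 40 mm tall; origin at the centre of its underside. The black knob is on its top, 28 mm to its -x side of the centre; on the +x side a red pointer runs along a white scale, in the direction of y
- vent_knob_grip (a point): grip point of the vent knob, on its upright axis, 77 mm above the table: a bar 42 mm long (along this point's x axis), 14 mm wide (y), from 14 to 44 mm above the regulator's top, over a disc of 44 mm diameter. Turns with the knob
- vent_knob (a joint): angle of the vent knob, 0 to 8.0 rad, starting at 0, growing clockwise seen from above; light friction (0.03 N m), stays where it is left. Each rad moves the pointer 10 mm towards the regulator's -y
- pointer_tip (a point): tip of the red pointer on the regulator's scale; moves along the regulator's y axis, driven by the knob only
- mark: green clip on the scale, the mark for this batch: 3 mm wide nose next to the pointer's path; origin at the middle of its nose's underside, axes as the regulator. The pointer is aligned when its tip has the same y as this origin in the regulator's frame
- lacquer_bottle: loose amber bottle, 56 mm diameter, 140 mm tall; origin under its centre; not part of the job
- powder_jar: loose red jar with a white cap, 60 mm diameter, 60 mm tall; origin under its centre; not part of the job
- sanding_pad: loose blue sanding pad, 70 by 100 by 14 mm; origin under its centre; not part of the job
- brush: loose flat brush, wooden handle, about 200 mm long, lying along y on the table beyond the box; not part of the job
Not all that is in view belongs to the job. What is shaped like the cup4 but purple or turquoise is not meant.

How it is judged:
On the way, in this order (a step that is already met when the one before it is completed fails the run):
1. every lacquered cup stands in the curing box (x of cup1 in the frame of curing_box between -0.115 and 0.115 m and y of cup1 in the frame of curing_box between -0.083 and 0.083 m and z of each of cup1, cup2, cup3, cup4, cup5 in the frame of curing_box below 0.014 m and angle between each of cup1, cup2, cup3, cup4, cup5's own z axis and vertical below 0.2 rad and x of cup2 in the frame of curing_box between -0.115 and 0.115 m and y of cup2 in the frame of curing_box between -0.083 and 0.083 m and x of cup3 in the frame of curing_box between -0.115 and 0.115 m and y of cup3 in the frame of curing_box between -0.083 and 0.083 m and x of cup4 in the frame of curing_box between -0.115 and 0.115 m and y of cup4 in the frame of curing_box between -0.083 and 0.083 m and x of cup5 in the frame of curing_box between -0.115 and 0.115 m and y of cup5 in the frame of curing_box between -0.083 and 0.083 m and value of joint flap above 0.5 rad), for 0.2 s.
2. the flap is shut with its tab behind the rim, the cups standing inside (value of joint flap below 0.03 rad and x of cup1 in the frame of curing_box between -0.115 and 0.115 m and y of cup1 in the frame of curing_box between -0.083 and 0.083 m and z of each of cup1, cup2, cup3, cup4, cup5 in the frame of curing_box below 0.014 m and angle between each of cup1, cup2, cup3, cup4, cup5's own z axis and vertical below 0.2 rad and x of cup2 in the frame of curing_box between -0.115 and 0.115 m and y of cup2 in the frame of curing_box between -0.083 and 0.083 m and x of cup3 in the frame of curing_box between -0.115 and 0.115 m and y of cup3 in the frame of curing_box between -0.083 and 0.083 m and x of cup4 in the frame of curing_box between -0.115 and 0.115 m and y of cup4 in the frame of curing_box between -0.083 and 0.083 m and x of cup5 in the frame of curing_box between -0.115 and 0.115 m and y of cup5 in the frame of curing_box between -0.083 and 0.083 m), for 0.3 s.
At the end, for the whole second after the job is handed in: every lacquered cup present stands upright (within 0.2 rad) on the floor of the curing box; the flap is snapped shut (under 0.03 rad); the pointer tip is within 3 mm of the green mark along the scale; the raw cup stands upright on the tray (all of step 2 and y of pointer_tip in the frame of mark between -0.003 and 0.003 m and x of raw_cup in the frame of tray between -0.095 and 0.095 m and y of raw_cup in the frame of tray between -0.145 and 0.145 m and angle between raw_cup's own z axis and vertical below 0.2 rad and height (world z) of raw_cup below 0.012 m); the robot touches nothing.
It fails at once if the lacquer bottle is knocked away (more than 4 cm) (distance of lacquer_bottle from where it was at the start of the episode above 0.04 m).
It fails at once if the powder jar is knocked away (more than 4 cm) (distance of powder_jar from where it was at the start of the episode above 0.04 m).
It fails at once if the sanding pad is knocked away (more than 4 cm) (distance of sanding_pad from where it was at the start of the episode above 0.04 m).
It fails at once if the brush is knocked away (more than 4 cm) (distance of brush from where it was at the start of the episode above 0.04 m).
It fails at once if the bottle or jar is tipped over (angle between any of lacquer_bottle, powder_jar's own z axis and vertical above 0.7 rad).
Of cup1, cup2, cup3, cup4, cup5 only 3 to 5 are there at a start; the rules pass over those that are not, and their reading is None.
At some moment in a run one of cup1, cup2, cup3, cup4, cup5 may be knocked a few centimetres aside while the robot is not near it.
It also fails if it takes over 210 s, if anything falls off the work surface, if the arm or the gripper's body presses on something with over 40 N, if the wrist force passes 120 N, or if a joint passes its speed limit or range.

ROBOT

A 7-joint arm with a two-finger parallel gripper is mounted at the origin on the work surface. World frame = base frame: x ahead of the robot, y to its left, z up, the work surface at z = 0. Lengths are in m, angles in rad, forces in N, time in s.
With the tool pointing down it reaches from about 0.425 to 0.825 m from the base axis. Payload 3.6 kg.
Tool frame: the origin (TCP) lies at the very end of the fingers, on their centre line; the grasp point (between the pads) lies 19 mm behind it; z points along the fingers, y is the line along which they close (so a half turn about z gives the same grasp; the last joint's range is limited). The gripper opens to 93 mm and grips with 3 to 60 N. Pads are 15 mm wide; open, the fingers measure 128 mm over their backs; the gripper's body (75 mm by 188 mm) begins 65 mm behind the grasp point.
Start: joints at [-1.321, 0.615, -0.013, 1.423, 0.008, 1.103, -0.04], TCP at [0.177, 0.625, 0.18] pointing down, gripper open.
Joint ranges: [-3.12, 3.12], [-0.3, 2.06], [-1.34, 1.32], [0.26, 2.42], [-1.36, 4.5], [0.01, 1.98], [-2.84, 2.84]. Speed limits (rad/s): [2.79, 2.79, 3.14, 3.14, 3.14, 3.14, 3.14].

INTERFACE

Orientations are given as a unit quaternion [w, x, y, z].
In Python, from cell import env gives the robot as it stands.
- The arm moves only by the tool step_arm, never from a script. Its argument "series" is a list that holds one entry, the list of rows, each a list of 6 numbers: the shift along the tool's x, y, z in mm, then the turn, a rotation vector about the tool's x, y, z in rad. A call has 1 to 12 rows; each row is the pose to reach, as a shift and turn from the pose commanded when the call began, along the tool's axes at that moment; what a row does not reach only later rows make up. A row lasts 1/8 s, in which the tool goes at most 62.5 mm and 10.7 degrees, less where a joint would pass 70% of its speed; a pose out of reach is approached as far as the arm can. A call with a gripper value outside its range is refused whole. "jaw" is the finger opening in mm, from 0 to 93, set as the call begins (left out, the last holds). The fingers move at their own pace and stop on an object; the grip force is fixed at half the most. Time passes only in rows, so rows that repeat a pose let the fingers close. It gives the time, the measured TCP pose, the force, the opening and the grip force at its end, in the units of the state.
- env.get_obs(): the state, without advancing time (a new reading comes with each control period).
- env.snapshot(name): name is "side" or "top" or "wrist"; returns a dict with "image" (400x640x3 uint8, red, green, blue), "intrinsics" (3x3 intrinsics, pixels), "position" and "rotation" of the camera in the world; the wrist camera has in their place "tool_from_camera" (4x4, takes a point from camera to tool coordinates, whose origin is the TCP and whose axes are the flange's). Camera axes: x right, y down, z forward; pixel columns grow to the right and rows downward; lengths in m; the calibration is good to about 2 mm. A picture is of the moment at which its call begins: read the wrist's pose just before it. There is no depth.
- env.hand_in(): hands the job in; it is judged then, once.
The state is a dict: "time_s": time; "q": joint angles; "joint_vel": joint speeds; "joint_torque": joint torques, N m; "tool_pos": TCP position; "tcp_rot": TCP orientation; "ft_force": force on the tool from outside, world axes, zero at the start; "moment": the same for the moment, N m; "grip_width": finger opening in m; "gripper_force": force on a finger pad.
Only numpy, scipy, OpenCV 4.12 (cv2) and the standard library are available. Lean on these libraries where they do the work, as an engineer would, in place of code of your own. Each camera call takes 0.05 s, during which the arm holds its last target. There are 200 camera calls.

## Working session

There is one attempt and no reset: what is moved stays moved. The work goes in short steps, Python scripts to look and compute and a tool call to move; the robot and the scene stay as the last step left them, time stands still between calls to the robot, and variables do not carry over. Pictures are saved under pics/ and viewed, at most 14 in all, crops included, and the job is handed in when it is done.

Besides the shell and the picture viewer there is one more tool, called after "Emit:" as a command line: name --argument value ..., lists and objects as JSON in quotes. step_arm: Moves the arm, as the interface text tells. Its arguments: {"type":"object","properties":{"series":{"type":"array","items":{"type":"array","items":{"type":"array","items":{"type":"number"}}}},"jaw":{"type":"number"}},"required":["series"]}

```bash
mkdir -p pics; ls; cat > h.py <<'E'
import numpy as np, cv2
from scipy.spatial.transform import Rotation as R
from cell import env
def snap(name, fn=None):
    o=env.get_obs(); s=env.snapshot(name)
    if name=='wrist':
        T=np.eye(4); w,x,y,z=o['tcp_rot']; T[:3,:3]=R.from_quat([x,y,z,w]).as_matrix(); T[:3,3]=o['tool_pos']
        M=T@np.array(s['tool_from_camera']); s['position']=M[:3,3]; s['rotation']=M[:3,:3]
    s['K']=np.array(s['intrinsics']); s['P']=np.array(s['position']); s['Rm']=np.array(s['rotation'])
    if fn: cv2.imwrite('pics/'+fn,cv2.cvtColor(s['image'],cv2.COLOR_RGB2BGR)); np.savez('pics/'+fn[:-4],image=s['image'],K=s['K'],P=s['P'],Rm=s['Rm'])
    return s
def ray(s,uv):
    d=s['Rm']@np.linalg.inv(s['K'])@np.array([uv[0],uv[1],1.]); return s['P'],d/np.linalg.norm(d)
def onz(s,uv,z):
    p,d=ray(s,uv); return p+d*(z-p[2])/d[2]
def proj(s,X):
    c=s['Rm'].T@(np.array(X)-s['P']); c=s['K']@c; return c[:2]/c[2]
def tri(s1,a,s2,b):
    p,d=ray(s1,a);q,e=ray(s2,b)
    t=np.linalg.lstsq(np.c_[d,-e],q-p,rcond=None)[0]
    A=p+d*t[0];B=q+e*t[1]; return (A+B)/2,np.linalg.norm(A-B)
E
python3 - <<'E'
from h import *
for n in ['side','top','wrist']:
    s=snap(n,n+'0.png'); print(n,s['P'].round(3),s['Rm'].round(3).tolist(),s['K'].tolist())
print(env.get_obs())
E
```

```text
pics
side [ 0.222 -0.709  0.855] [-0.367, 0.909, -0.18, 0.082] [[439.32888226295097, 0.0, 321.3159518576647], [0.0, 439.32888226295097, 199.98351610500774], [0.0, 0.0, 1.0]]
top [ 0.28  -0.046  1.299] [0.077, -0.7, 0.708, -0.056] [[434.53970909366075, 0.0, 312.2077900715383], [0.0, 434.53970909366075, 197.20735473376038], [0.0, 0.0, 1.0]]
wrist [0.113 0.644 0.383] [[0.273, 0.934, 0.232], [0.962, -0.264, -0.069], [-0.003, 0.242, -0.97]] [[286.3196573470032, 0.0, 318.80035419539416], [0.0, 286.3196573470032, 196.0493836563237], [0.0, 0.0, 1.0]]
{'time_s': 0.15, 'q': array([-1.32148121,  0.61569355, -0.01261384,  1.4245093 ,  0.0081136 ,
        1.10338168, -0.04036532]), 'joint_vel': array([-0.00055512, -0.00223123,  0.00013991, -0.00610107, -0.00153771,
        0.0007225 ,  0.00181363]), 'joint_torque': array([ 7.69376966e-04, -4.59345067e+01,  2.09448044e-01, -1.65941584e+01,
       -6.10605301e-02,  1.81227154e-02,  1.65164147e-04]), 'tool_pos': array([0.17682506, 0.62479226, 0.17915678]), 'tcp_rot': array([-1.18592812e-04,  1.37420038e-01,  9.90512388e-01, -9.63484403e-04]), 'ft_force': array([-0.05467565, -0.18702422,  0.29610779]), 'moment': array([0.01479587, 0.03412583, 0.03486309]), 'gripper_force': 0.0, 'grip_width': 0.09319599624953831}
```

```bash
python3 - <<'E'
t=open('h.py').read()
t=t.replace("s['Rm']=np.array(s['rotation'])","s['Rm']=np.array(s['rotation'])\n    if s['Rm'].size==4: w,x,y,z=s['Rm']; s['Rm']=R.from_quat([x,y,z,w]).as_matrix()")
t+='''
def load(fn):
    return dict(np.load('pics/'+fn+'.npz'))
'''
open('h.py','w').write(t)
from h import *
for n in ['side','top']:
    s=load(n+'0'); w,x,y,z=s['Rm']; s['Rm']=R.from_quat([x,y,z,w]).as_matrix(); np.savez('pics/'+n+'0',**s); print(s['Rm'].round(2).tolist())
E
```

```text
[[0.92, -0.27, 0.28], [-0.39, -0.67, 0.64], [0.02, -0.7, -0.72]]
[[-0.01, -0.98, 0.19], [-1.0, 0.01, 0.03], [-0.03, -0.19, -0.98]]
```

View pics/side0.png

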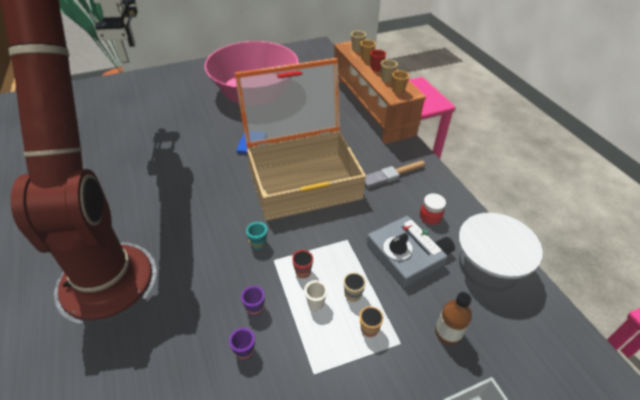

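View pics/top0.png

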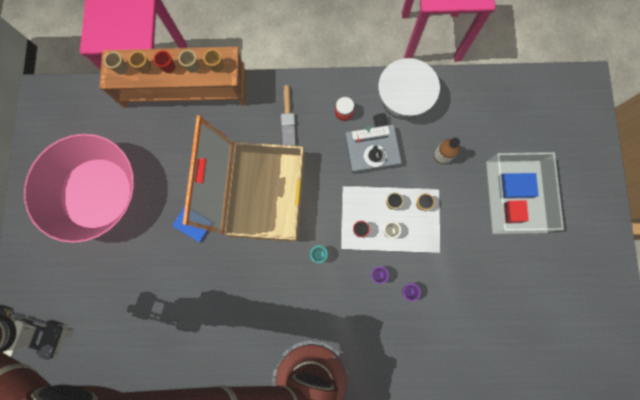

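View pics/wrist0.png

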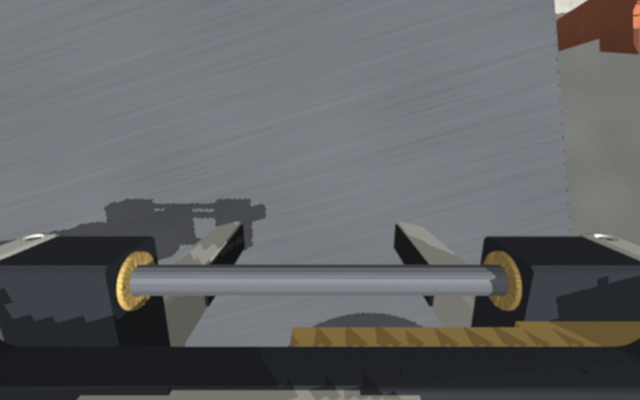

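```bash
python3 - <<'E'
from h import *
t=load('top0'); s=load('side0')
a=cv2.resize(cv2.cvtColor(t['image'][95:255,335:455],cv2.COLOR_RGB2BGR),None,fx=3.5,fy=3.5,interpolation=cv2.INTER_CUBIC)
b=cv2.resize(cv2.cvtColor(s['image'][190:350,285:410],cv2.COLOR_RGB2BGR),None,fx=3,fy=3,interpolation=cv2.INTER_CUBIC)
c=np.zeros((560,800,3),np.uint8); c[:a.shape[0],:a.shape[1]]=a; c[:b.shape[0],425:425+b.shape[1]]=b
cv2.imwrite('pics/crop1.png',c)
print('rim tri')
for n,u,v in [('red',(361,228),(303,257)),('raw',(392.5,228.5),(316,288)),('sand',(396,199.5),(354,279)),('ochre',(425.5,200.5),(371.5,314)),('knob',(375.5,153),(398,244)),]:
    print(n,*tri(t,u,s,v), onz(t,u,.055).round(3), onz(s,v,.055).round(3))
for n,u in [('rim br',(303,147)),('fr',(297,240)),('bk l',(233,143)),('fl',(227,235))]: print(n,onz(t,u,.085).round(3))
for n,u in [('rim',(363,180)),('',(264,213)),('',(341,136)),('',(247,146))]: print('side',onz(s,u,.085).round(3))
print('flap edge', tri(t,(199,118),s,(337,60)), tri(t,(186,225),s,(236,72)))
print('tealcup',onz(t,(318,252),.052),'bottle',onz(t,(445,157),.02),'jar',onz(t,(344,108),.05))
print('tray',[onz(t,u,.003).round(3) for u in [(342,187),(440,189),(440,251),(341,249)]])
E
```

```text
rim tri
red [ 0.42609714 -0.15016732  0.05829283] 0.0017956949515726143 [ 0.426 -0.15   0.055] [ 0.428 -0.148  0.055]
raw [ 0.42213461 -0.23887686  0.06256395] 1.4053942717133034e-05 [ 0.423 -0.24   0.055] [ 0.424 -0.234  0.055]
sand [ 0.50464187 -0.25167382  0.06747724] 0.0004997736269261332 [ 0.507 -0.254  0.055] [ 0.509 -0.244  0.055]
ochre [ 0.50227938 -0.33702654  0.06157465] 0.0009615800819887082 [ 0.503 -0.338  0.055] [ 0.505 -0.334  0.055]
knob [ 0.64513021 -0.19878448  0.05924064] 0.003115848802975918 [ 0.648 -0.2    0.055] [ 0.646 -0.196  0.055]
rim br [0.661 0.013 0.085]
fr [0.391 0.032 0.085]
bk l [0.677 0.219 0.085]
fl [0.407 0.229 0.085]
side [0.651 0.001 0.085]
side [ 0.381 -0.014  0.085]
side [0.674 0.189 0.085]
side [0.414 0.243 0.085]
flap edge (array([0.68309246, 0.26276852, 0.27944732]), np.float64(0.005804111054782149)) (array([0.41422773, 0.27971428, 0.2905568 ]), np.float64(0.00781801176144533))
tealcup [ 0.35875675 -0.02615386  0.052     ] bottle [ 0.64196981 -0.41288261  0.02      ] jar [ 0.79306205 -0.11024775  0.05      ]
tray [array([ 0.558, -0.101,  0.003]), array([ 0.547, -0.396,  0.003]), array([ 0.361, -0.384,  0.003]), array([ 0.37 , -0.094,  0.003])]
```

View pics/crop1.png

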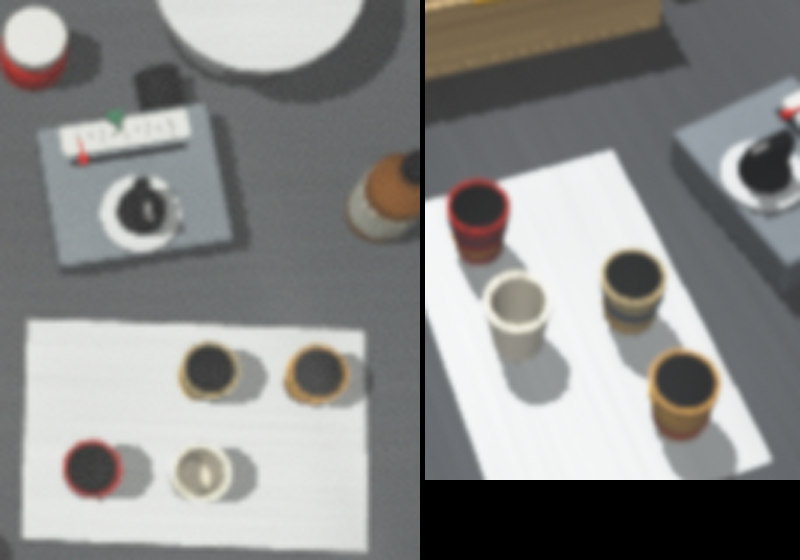

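```bash
cat >> h.py <<'E'
def rel(*targets):
    """targets: (x,y,z,deg) world; deg = direction of tool y in world xy. prints rows in tool axes"""
    o=env.get_obs(); w,x,y,z=o['tcp_rot']; Rt=R.from_quat([x,y,z,w]); p=o['tool_pos']
    ty=Rt.as_matrix()[:,1]; print('t',round(o['time_s'],2),'p',p.round(4),'ydeg',round(np.degrees(np.arctan2(ty[1],ty[0])),1),'w',round(o['grip_width'],4),'F',np.round(o['ft_force'],1))
    for X in targets:
        a=np.radians(X[3]); Y=np.array([np.cos(a),np.sin(a),0]); Z=np.array([0,0,-1.]); M=np.c_[np.cross(Y,Z),Y,Z]
        d=Rt.inv().apply(np.array(X[:3])-p)*1000; r=(Rt.inv()*R.from_matrix(M)).as_rotvec()
        print(d.round(1).tolist(), r.round(3).tolist())
E
python3 - <<'E'
from h import *
t=load('top0'); s=load('side0')
for n,u,v in [('red',(361.3,228.7),(302.7,258.3)),('raw',(392.4,229.9),(315.7,290)),('sand',(394.7,200.7),(354.3,282.7)),('ochre',(425.6,201.9),(371,316.7))]:
    X,e=tri(t,u,s,v); print(n,X.round(4),round(e,4))
w=load('wrist0'); print('tcp in wrist', proj(w,env.get_obs()['tool_pos']))
rel((.18,.62,.42,74),(.45,.35,.42,74),(.48,0,.42,74),(.48,-.25,.36,74))
E
```

```text
red [ 0.4247 -0.1513  0.0554] 0.0023
raw [ 0.42   -0.2396  0.0567] 0.0023
sand [ 0.5055 -0.2509  0.0512] 0.0023
ochre [ 0.5001 -0.3389  0.0549] 0.0025
tcp in wrist [318.49792578 216.44647099]
t 0.15 p [0.1768 0.6248 0.1792] ydeg 74.2 w 0.0932 F [-0.1 -0.2  0.3]
[-4.4, -4.2, -240.8] [-0.002, 0.0, 0.004]
[-337.7, -190.5, -240.5] [-0.002, 0.0, 0.004]
[-461.8, -519.1, -239.8] [-0.002, 0.0, 0.004]
[-529.9, -759.6, -179.4] [-0.002, 0.0, 0.004]
```

Emit:
step_arm --series '[[[0,0,-240,0,0,0],[0,0,-240,0,0,0],[0,0,-240,0,0,0],[0,0,-240,0,0,0],[-338,-190,-240,0,0,0],[-338,-190,-240,0,0,0],[-338,-190,-240,0,0,0],[-338,-190,-240,0,0,0],[-338,-190,-240,0,0,0],[-338,-190,-240,0,0,0],[-338,-190,-240,0,0,0],[-338,-190,-240,0,0,0]]]'

```text
time_s: 1.65
tool_pos: [0.4506, 0.3502, 0.4197]
tcp_rot: [-0.001, 0.138, 0.99, -0.0]
ft_force: [-0.7, 1.1, -0.3]
grip_width: 0.0935
gripper_force: 0.0
```

Emit:
step_arm --series '[[[-124,-329,0,0,0,0],[-124,-329,0,0,0,0],[-124,-329,0,0,0,0],[-124,-329,0,0,0,0],[-124,-329,0,0,0,0],[-124,-329,0,0,0,0],[-261,-518,100,0,0,0],[-261,-518,100,0,0,0],[-261,-518,100,0,0,0],[-261,-518,100,0,0,0],[-261,-518,100,0,0,0],[-261,-518,100,0,0,0]]]'

```text
time_s: 3.15
tool_pos: [0.5616, -0.216, 0.3197]
tcp_rot: [-0.0, 0.136, 0.991, 0.001]
ft_force: [0.3, 0.6, 0.6]
grip_width: 0.0929
gripper_force: 0.0
```

```bash
python3 - <<'E'
from h import *
s=snap('wrist','w1.png'); rel()
print(proj(s,(.4247,-.1513,.055)))
E
```

```text
t 3.2 p [ 0.5618 -0.2156  0.3206] ydeg 74.5 w 0.0931 F [1.1 0.7 0.5]
[335.00060813  68.61708986]
```

View pics/w1.png

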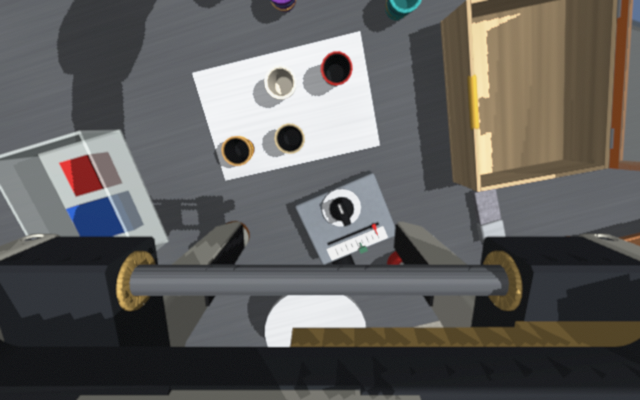

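```bash
cat >> h.py <<'E'
def dark(s,x0,y0,x1,y1,th=60):
    im=s['image'][y0:y1,x0:x1].max(2); m=(im<th).astype(np.uint8)
    n,l,st,c=cv2.connectedComponentsWithStats(m)
    return [((c[i]+[x0,y0]).round(1),st[i,4]) for i in range(1,n) if st[i,4]>60]
E
python3 - <<'E'
from h import *
s=load('w1'); t=load('top0'); sd=load('side0')
for nm,q,b in [('w',s,(200,30,375,175)),('t',t,(345,190,438,249)),('s',sd,(285,240,392,340))]:
    for c,a in dark(q,*b): print(nm,c,a,onz(q,c,.055).round(4))
im=s['image'][:,:,::-1]
a=cv2.resize(im[0:200,440:640],None,fx=2,fy=2,interpolation=cv2.INTER_CUBIC)
b=cv2.resize(im[165:275,280:400],None,fx=3.3,fy=3.3,interpolation=cv2.INTER_CUBIC)
c=np.zeros((400,800,3),np.uint8); c[:a.shape[0],:400]=a; c[:b.shape[0],400:400+b.shape[1]]=b
cv2.imwrite('pics/crop2.png',c)
E
```

```text
w [336.4  67.6] 564 [ 0.4239 -0.1489  0.055 ]
w [289.4 137.9] 468 [ 0.5047 -0.2483  0.055 ]
w [236.2 150.5] 449 [ 0.5007 -0.3373  0.055 ]
s [302. 258.] 140 [ 0.4248 -0.1497  0.055 ]
s [354.2 281.3] 145 [ 0.5067 -0.2499  0.055 ]
s [371.5 316.5] 188 [ 0.5025 -0.339   0.055 ]
```

View pics/crop2.png

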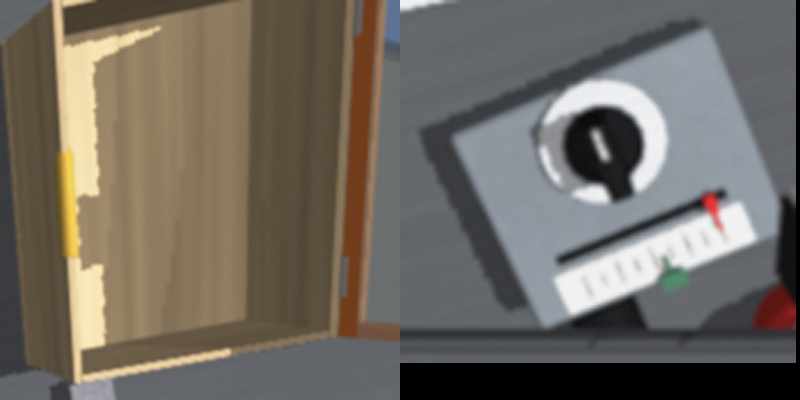

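```bash
python3 - <<'E'
from h import *
s=load('w1'); t=load('top0')
for u in [(477.5,191.5),(467.5,2),(605,167.5),(611,169)]: print(onz(s,u,.085).round(4))
print('ptr',onz(s,(377.6,234.1),.042).round(4),'mark',onz(s,(360.6,244.4),.042).round(4))
hsv=cv2.cvtColor(s['image'],cv2.COLOR_RGB2HSV)
m=cv2.inRange(hsv,(24,160,120),(34,255,255)); m[:,:440]=0
ys,xs=np.nonzero(m); print('bead',len(xs),[onz(s,u,.080).round(4) for u in [(xs.mean(),ys.mean()),(xs[ys==ys.min()].mean(),ys.min()),(xs[ys==ys.max()].mean(),ys.max())]])
for c in [(455,295),(575,350)]: pass
rel((.5015,-.338,.12,45),(.5015,-.338,.024,45))
E
```

```text
[0.6633 0.0157 0.085 ]
[0.3968 0.0397 0.085 ]
[0.6785 0.2108 0.085 ]
[0.6834 0.2196 0.085 ]
ptr [ 0.7095 -0.147   0.042 ] mark [ 0.7205 -0.1811  0.042 ]
bead 88 [array([0.527 , 0.0344, 0.08  ]), array([0.4924, 0.0374, 0.08  ]), array([0.5638, 0.0317, 0.08  ])]
t 3.2 p [ 0.5618 -0.2156  0.3206] ydeg 74.5 w 0.0931 F [1.1 0.7 0.5]
[25.4, -134.5, 200.3] [0.002, 0.0, 0.514]
[25.5, -134.7, 296.3] [0.002, 0.0, 0.514]
```

Emit:
step_arm --series '[[[25,-134,200,0,0,0.514],[25,-134,200,0,0,0.514],[25,-134,200,0,0,0.514],[25,-134,200,0,0,0.514],[25,-134,200,0,0,0.514],[25,-134,200,0,0,0.514],[25,-134,240,0,0,0.514],[25,-134,280,0,0,0.514],[25,-134,296,0,0,0.514],[25,-134,296,0,0,0.514]]]' --jaw 78

```text
time_s: 4.45
tool_pos: [0.5015, -0.3401, 0.0248]
tcp_rot: [0.001, 0.384, 0.923, 0.0]
ft_force: [-0.1, 0.2, 0.7]
grip_width: 0.0778
gripper_force: 0.0
```

```bash
python3 - <<'E'
from h import *
rel()
s=snap('side','s2.png')
E
```

```text
t 4.45 p [ 0.5015 -0.3401  0.0248] ydeg 44.9 w 0.0778 F [-0.1  0.2  0.7]
```

Emit:
step_arm --series '[[[0,0,0,0,0,0],[0,0,0,0,0,0],[0,0,0,0,0,0],[0,0,0,0,0,0]]]' --jaw 20

```text
time_s: 5.0
tool_pos: [0.5001, -0.3412, 0.0243]
tcp_rot: [0.0, 0.385, 0.923, -0.0]
ft_force: [-0.1, -0.7, 0.0]
grip_width: 0.0425
gripper_force: 0.0
```

Emit:
step_arm --series '[[[0,0,0,0,0,0],[0,0,0,0,0,0],[0,0,0,0,0,0]]]'

```text
time_s: 5.38
tool_pos: [0.5, -0.341, 0.024]
tcp_rot: [-0.0, 0.385, 0.923, -0.0]
ft_force: [-0.2, 0.5, 0.6]
grip_width: 0.0207
gripper_force: 0.0
```

```bash
python3 - <<'E'
from h import *
rel((.5015,-.338,.20,45),(.53,-0.1,.22,70),(.6085,.1013,.20,85),(.6085,.1013,.029,85))
E
```

```text
t 5.38 p [ 0.5   -0.341  0.024] ydeg 44.8 w 0.0207 F [-0.2  0.5  0.6]
[1.1, 3.2, -176.0] [-0.0, -0.0, -0.004]
[150.1, 191.0, -196.0] [-0.0, -0.0, -0.441]
[237.8, 388.4, -176.0] [-0.0, -0.0, -0.702]
[237.7, 388.5, -5.0] [-0.0, -0.0, -0.702]
```

```bash
python3 - <<'E'
from h import *
t=snap('top','t2.png'); s=snap('side','s3.png'); s2=load('s2')
f=lambda q,b:cv2.resize(q['image'][b[1]:b[3],b[0]:b[2],::-1],(400,400),interpolation=cv2.INTER_CUBIC)
c=np.hstack([f(s,(290,220,420,350)),f(t,(340,140,460,260))])
cv2.imwrite('pics/crop3.png',c)
E
```

```text
(no output)
```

View pics/crop3.png

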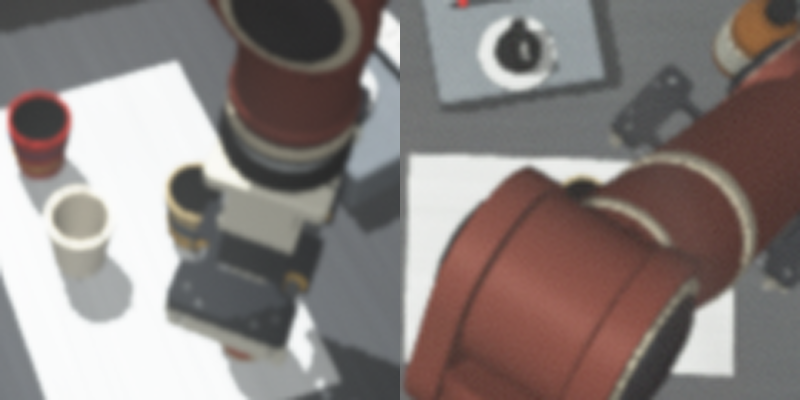

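Emit:
step_arm --series '[[[0,0,-60,0,0,0],[0,0,-120,0,0,0],[0,0,-180,0,0,0],[-80,0,-240,0,0,0],[-80,0,-240,0,0,0],[-80,0,-240,0,0,0]]]' --jaw 78

```text
time_s: 6.22
tool_pos: [0.5573, -0.3997, 0.265]
tcp_rot: [0.002, 0.385, 0.923, -0.001]
ft_force: [-0.4, 0.5, -0.3]
grip_width: 0.0754
gripper_force: 0.0
```

```bash
python3 - <<'E'
from h import *
rel()
w=snap('wrist','w4.png'); s=snap('side','s4.png')
for nm,q,b in [('w',w,(100,20,540,225)),('s',s,(285,240,420,350))]:
    for c,a in dark(q,*b): print(nm,c,a,onz(q,c,.055).round(4))
E
```

```text
t 6.22 p [ 0.5573 -0.3997  0.265 ] ydeg 44.7 w 0.0754 F [-0.4  0.5 -0.3]
w [141.3  66.2] 584 [ 0.2888 -0.4657  0.055 ]
w [127.2  53.4] 117 [ 0.2662 -0.466   0.055 ]
w [370.4  64. ] 734 [ 0.5048 -0.2485  0.055 ]
w [157.3  78.4] 475 [ 0.3133 -0.4629  0.055 ]
w [168.1  95. ] 158 [ 0.3366 -0.4697  0.055 ]
w [321.3 110.9] 655 [ 0.5005 -0.3371  0.055 ]
w [465.2 113.2] 767 [ 0.6447 -0.1989  0.055 ]
w [485.1 137. ] 134 [ 0.6904 -0.1993  0.055 ]
w [430.6 161.7] 172 [ 0.6625 -0.276   0.055 ]
w [491.6 180.1] 606 [ 0.7471 -0.2305  0.055 ]
w [451.8 214. ] 202 [ 0.7465 -0.3045  0.055 ]
w [331.2 216.9] 113 [ 0.62   -0.4361  0.055 ]
s [398.5 246.2] 158 [ 0.6435 -0.202   0.055 ]
```

View pics/w4.png

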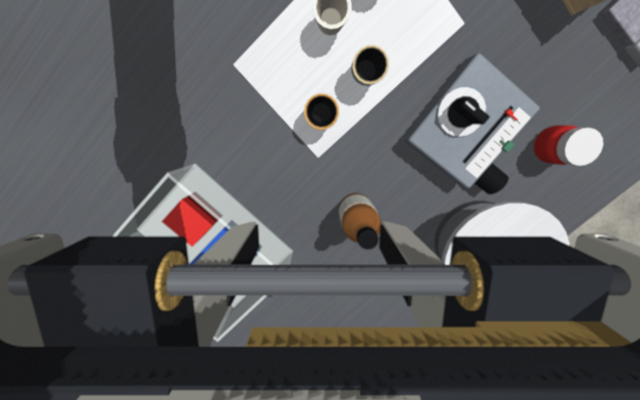

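```bash
python3 - <<'E'
from h import *
s2=load('s2');s3=load('s3')
o=[]
for q,p,wd in [(s2,(.5015,-.3401,.0248),.078),(s3,(.5,-.341,.024),.0207)]:
    b=(320,240,420,340); im=cv2.resize(q['image'][b[1]:b[3],b[0]:b[2],::-1],(400,400),interpolation=cv2.INTER_CUBIC)
    for d in (-wd/2,0,wd/2):
        u=(proj(q,np.array(p)+d*np.array([.709,.705,0]))-b[:2])*4; cv2.circle(im,tuple(int(v) for v in u),4,(0,255,0) if d else (255,0,255),1)
    o.append(im)
cv2.imwrite('pics/crop4.png',np.hstack(o))
E
```

```text
(no output)
```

View pics/crop4.png

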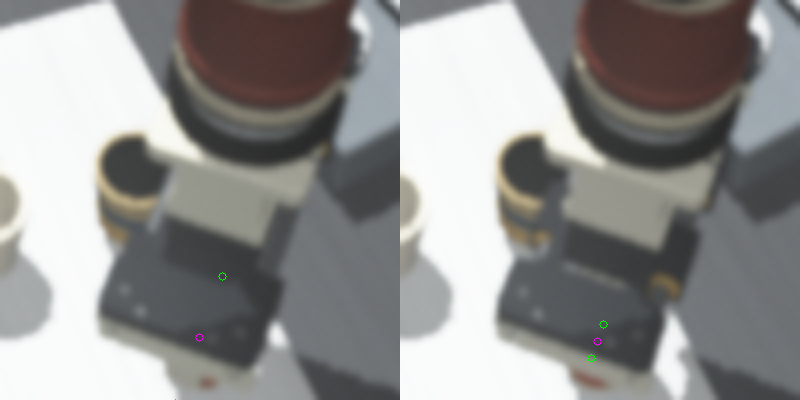

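```bash
python3 - <<'E'
from h import *
s=load('w1'); o=env.get_obs()
# TCP frame at w1
p=np.array([.5618,-.2156,.3206]); ty=np.array([np.cos(np.radians(74.5)),np.sin(np.radians(74.5)),0]); tz=np.array([0,0,-1.]); tx=np.cross(ty,tz)
for z in (0,-.02,-.03,-.04,-.05,-.06): print(z,[proj(s,p+a*tx+b*ty+z*tz).round(0).tolist() for b in (-.0465,.0465) for a in (-.0075,.0075)])
E
```

```text
0 [[257.0, 227.0], [256.0, 207.0], [381.0, 226.0], [382.0, 207.0]]
-0.02 [[251.0, 237.0], [250.0, 216.0], [387.0, 236.0], [388.0, 215.0]]
-0.03 [[247.0, 242.0], [246.0, 220.0], [391.0, 242.0], [392.0, 220.0]]
-0.04 [[244.0, 249.0], [242.0, 226.0], [395.0, 248.0], [396.0, 225.0]]
-0.05 [[239.0, 256.0], [237.0, 232.0], [399.0, 256.0], [401.0, 231.0]]
-0.06 [[234.0, 264.0], [232.0, 239.0], [404.0, 264.0], [406.0, 238.0]]
```

```bash
python3 - <<'E'
from h import *
rel((.5008,-.3378,.08,45),(.5008,-.3378,-.016,45))
E
```

```text
t 6.33 p [ 0.5554 -0.3971  0.2628] ydeg 44.7 w 0.0774 F [ 0.4  0.  -0.3]
[80.0, 3.0, 183.0] [-0.0, -0.003, -0.005]
[79.8, 3.0, 279.0] [-0.0, -0.003, -0.005]
```

Emit:
step_arm --series '[[[81,3,183,0,0,0],[81,3,183,0,0,0],[81,3,183,0,0,0],[81,3,183,0,0,0],[81,3,220,0,0,0],[81,3,250,0,0,0],[81,3,280,0,0,0],[81,3,280,0,0,0]]]' --jaw 78

```text
time_s: 7.32
tool_pos: [0.5014, -0.3382, -0.0164]
tcp_rot: [-0.001, 0.385, 0.923, 0.0]
ft_force: [0.2, 1.1, 0.9]
grip_width: 0.078
gripper_force: 0.0
```

Emit:
step_arm --series '[[[0,0,0,0,0,0],[0,0,0,0,0,0],[0,0,0,0,0,0],[0,0,0,0,0,0],[0,0,0,0,0,0]]]' --jaw 20

```text
time_s: 7.95
tool_pos: [0.502, -0.3388, -0.015]
tcp_rot: [0.001, 0.385, 0.923, -0.0]
ft_force: [-0.7, -0.2, 5.5]
grip_width: 0.048
gripper_force: 30.0
```

```bash
python3 - <<'E'
from h import *
rel((.5008,-.3378,.16,45),(.53,-0.1,.18,70),(.6085,.1013,.16,85),(.6085,.1013,-.010,85))
E
```

```text
t 7.95 p [ 0.502  -0.3388 -0.015 ] ydeg 44.7 w 0.048 F [-0.7 -0.2  5.5]
[1.3, -0.1, -175.1] [0.0, 0.002, -0.004]
[149.6, 188.0, -195.2] [-0.0, 0.002, -0.441]
[237.3, 385.5, -175.3] [-0.0, 0.002, -0.703]
[237.6, 385.4, -5.3] [-0.0, 0.002, -0.703]
```

Emit:
step_arm --series '[[[0,0,-60,0,0,0],[0,0,-120,0,0,0],[0,0,-175,0,0,0],[150,188,-195,0,0,-0.44],[150,188,-195,0,0,-0.44],[150,188,-195,0,0,-0.44],[150,188,-195,0,0,-0.44],[237,386,-175,0,0,-0.7],[237,386,-175,0,0,-0.7],[237,386,-175,0,0,-0.7],[237,386,-175,0,0,-0.7],[237,386,-175,0,0,-0.7]]]'

```text
time_s: 9.45
tool_pos: [0.608, 0.1058, 0.1575]
tcp_rot: [-0.001, 0.042, 0.999, 0.001]
ft_force: [-0.2, -0.4, -0.2]
grip_width: 0.0479
gripper_force: 30.0
```

```bash
python3 - <<'E'
from h import *
rel((.6085,.1013,.16,85),(.6085,.1013,-.011,85))
s=snap('side','s5.png'); w=snap('wrist','w5.png')
E
```

```text
t 9.45 p [0.608  0.1058 0.1575] ydeg 85.2 w 0.0479 F [-0.2 -0.4 -0.2]
[-0.9, -4.4, -2.5] [0.001, -0.003, 0.004]
[-1.3, -4.6, 168.5] [0.001, -0.003, 0.004]
```

View pics/s5.png

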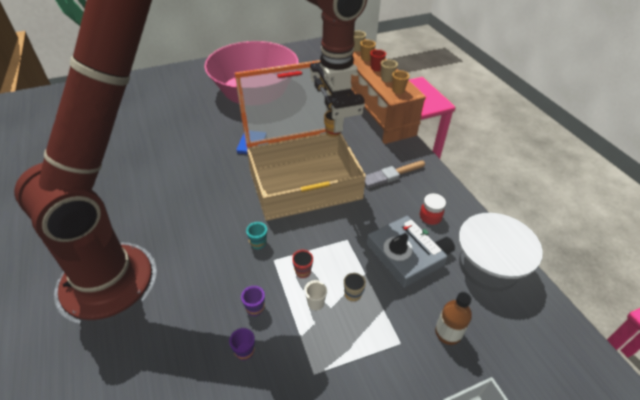

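Emit:
step_arm --series '[[[-1,-4,60,0,0,0],[-1,-4,110,0,0,0],[-1,-4,145,0,0,0],[-1,-4,158,0,0,0],[-1,-4,164,0,0,0],[-1,-4,168,0,0,0],[-1,-4,168,0,0,0]]]'

```text
time_s: 10.42
tool_pos: [0.6101, 0.0977, -0.008]
tcp_rot: [0.001, 0.045, 0.999, 0.0]
ft_force: [-0.6, -0.6, -1.2]
grip_width: 0.048
gripper_force: 30.0
```

Emit:
step_arm --series '[[[0,0,0,0,0,0],[0,0,0,0,0,0],[0,0,0,0,0,0],[0,0,-20,0,0,0],[0,0,-60,0,0,0],[0,0,-120,0,0,0],[0,0,-200,0,0,0],[0,0,-200,0,0,0],[0,0,-200,0,0,0]]]' --jaw 72

```text
time_s: 11.55
tool_pos: [0.6104, 0.0978, 0.1929]
tcp_rot: [0.002, 0.045, 0.999, 0.0]
ft_force: [-0.1, 0.2, -0.1]
grip_width: 0.072
gripper_force: 0.0
```

```bash
python3 - <<'E'
from h import *
rel((.52,-.1,.19,60),(.505,-.2495,.10,45),(.505,-.2495,-.016,45))
t=snap('top','t6.png'); s=snap('side','s6.png')
for nm,q,b in [('s',s,(265,240,420,350)),('sbox',s,(265,140,360,200)),('t',t,(345,190,438,249))]:
    for c,a in dark(q,*b): print(nm,c,a,onz(q,c,.055).round(4))
E
```

```text
t 11.55 p [0.6104 0.0978 0.1929] ydeg 84.9 w 0.072 F [-0.1  0.2 -0.1]
[72.3, -205.1, 2.4] [0.002, 0.004, 0.434]
[74.2, -355.5, 92.2] [0.002, 0.003, 0.696]
[74.6, -355.6, 208.2] [0.002, 0.003, 0.696]
s [398.1 246.2] 197 [ 0.6427 -0.2017  0.055 ]
s [302.  258.2] 143 [ 0.4246 -0.1502  0.055 ]
s [354.1 281.4] 190 [ 0.5064 -0.25    0.055 ]
sbox [333.  168.9] 73 [0.6109 0.0989 0.055 ]
```

Emit:
step_arm --series '[[[74,-355,92,0,0,0.69],[74,-355,92,0,0,0.69],[74,-355,92,0,0,0.69],[74,-355,92,0,0,0.69],[74,-355,92,0,0,0.69],[74,-355,92,0,0,0.69],[74,-355,92,0,0,0.69],[74,-355,92,0,0,0.69],[74,-355,92,0,0,0.69]]]' --jaw 78

```text
time_s: 12.78
tool_pos: [0.5046, -0.2468, 0.0985]
tcp_rot: [-0.001, 0.378, 0.926, 0.001]
ft_force: [-0.1, 0.2, 1.0]
grip_width: 0.0782
gripper_force: 0.0
```

```bash
python3 - <<'E'
from h import *
rel((.505,-.2493,.10,45),(.505,-.2493,-.016,45))
s=snap('side','s7.png')
for c,a in dark(s,265,240,420,350): print(c,a,onz(s,c,.055).round(4))
E
```

```text
t 12.78 p [ 0.5046 -0.2468  0.0985] ydeg 45.5 w 0.0782 F [-0.1  0.2  1. ]
[-2.0, -1.5, -1.5] [0.001, -0.002, 0.009]
[-2.2, -1.6, 114.5] [0.001, -0.002, 0.009]
[361.2 250.4] 249 [ 0.558  -0.1805  0.055 ]
[398.4 246.3] 168 [ 0.6432 -0.2022  0.055 ]
[302.1 258.1] 138 [ 0.4249 -0.15    0.055 ]
[355.  280.9] 96 [ 0.5087 -0.2496  0.055 ]
```

Emit:
step_arm --series '[[[-2,-1,40,0,0,0],[-2,-1,75,0,0,0],[-2,-1,105,0,0,0],[-2,-1,114,0,0,0],[-2,-1,114,0,0,0]]]' --jaw 78

```text
time_s: 13.45
tool_pos: [0.505, -0.2506, -0.0148]
tcp_rot: [-0.0, 0.379, 0.925, 0.0]
ft_force: [-1.0, 0.6, -0.3]
grip_width: 0.0779
gripper_force: 0.0
```

Emit:
step_arm --series '[[[0,0,0,0,0,0],[0,0,0,0,0,0],[0,0,0,0,0,0],[0,0,0,0,0,0],[0,0,0,0,0,0]]]' --jaw 20

```text
time_s: 14.08
tool_pos: [0.5053, -0.2514, -0.0144]
tcp_rot: [0.001, 0.38, 0.925, 0.0]
ft_force: [0.9, 1.2, 3.4]
grip_width: 0.0479
gripper_force: 30.0
```

```bash
python3 - <<'E'
from h import *
rel((.505,-.2493,.16,45),(.5338,.1056,.16,85))
E
```

```text
t 14.07 p [ 0.5053 -0.2514 -0.0144] ydeg 45.3 w 0.0479 F [0.9 1.2 3.4]
[1.4, 1.4, -174.4] [0.001, 0.001, 0.006]
[230.5, 274.0, -174.4] [0.0, 0.001, -0.692]
```

Emit:
step_arm --series '[[[0,0,-60,0,0,0],[0,0,-120,0,0,0],[0,0,-175,0,0,0],[230,273,-175,0,0,-0.69],[230,273,-175,0,0,-0.69],[230,273,-175,0,0,-0.69],[230,273,-175,0,0,-0.69],[230,273,-175,0,0,-0.69],[230,273,-175,0,0,-0.69],[230,273,-175,0,0,-0.69],[230,273,-175,0,0,-0.69],[230,273,-175,0,0,-0.69]]]'

```text
time_s: 15.58
tool_pos: [0.5329, 0.1023, 0.16]
tcp_rot: [-0.0, 0.047, 0.999, -0.001]
ft_force: [-0.5, -0.4, -0.2]
grip_width: 0.0482
gripper_force: 30.0
```

```bash
python3 - <<'E'
from h import *
rel((.5338,.1056,.16,85),(.5338,.1056,-.0105,85))
s=snap('side','s8.png')
for b in [(265,240,420,350),(265,140,360,200)]:
  for c,a in dark(s,*b): print(c,a,onz(s,c,.055).round(4))
E
```

```text
t 15.57 p [0.5329 0.1023 0.16  ] ydeg 84.7 w 0.0482 F [-0.5 -0.4 -0.2]
[-0.6, 3.4, -0.0] [-0.001, -0.0, -0.006]
[-0.7, 3.6, 170.5] [-0.001, -0.0, -0.006]
[398.4 246.4] 174 [ 0.643  -0.2025  0.055 ]
[302.1 258.2] 145 [ 0.4248 -0.1503  0.055 ]
[333.  168.9] 73 [0.6109 0.0989 0.055 ]
```

Emit:
step_arm --series '[[[-1,3,60,0,0,0],[-1,3,110,0,0,0],[-1,3,145,0,0,0],[-1,3,160,0,0,0],[-1,3,166,0,0,0],[-1,3,170,0,0,0],[-1,3,170,0,0,0]]]'

```text
time_s: 16.5
tool_pos: [0.535, 0.1075, -0.0091]
tcp_rot: [0.001, 0.045, 0.999, 0.0]
ft_force: [0.0, -0.2, -0.4]
grip_width: 0.048
gripper_force: 30.0
```

Emit:
step_arm --series '[[[0,0,0,0,0,0],[0,0,0,0,0,0],[0,0,0,0,0,0],[0,0,-20,0,0,0],[0,0,-60,0,0,0],[0,0,-120,0,0,0],[0,0,-200,0,0,0],[0,0,-200,0,0,0],[0,0,-200,0,0,0]]]' --jaw 72

```text
time_s: 17.62
tool_pos: [0.5351, 0.1076, 0.1917]
tcp_rot: [0.002, 0.045, 0.999, 0.001]
ft_force: [-0.2, -0.4, -0.1]
grip_width: 0.0724
gripper_force: 0.0
```

```bash
python3 - <<'E'
from h import *
rel((.424,-.1495,.10,45))
s=snap('side','s9.png')
for b in [(265,240,420,350),(265,140,360,200)]:
  for c,a in dark(s,*b): print(c,a,onz(s,c,.055).round(4))
E
```

```text
t 17.62 p [0.5351 0.1076 0.1917] ydeg 84.9 w 0.0724 F [-0.2 -0.4 -0.1]
[88.0, -266.2, 91.0] [0.003, 0.003, 0.696]
[398.4 246.5] 175 [ 0.6429 -0.2027  0.055 ]
[302.1 258.2] 145 [ 0.4248 -0.1503  0.055 ]
[333.  168.9] 73 [0.6109 0.0989 0.055 ]
[305.7 172.7] 80 [0.5362 0.1121 0.055 ]
```

Emit:
step_arm --series '[[[88,-266,91,0,0,0.69],[88,-266,91,0,0,0.69],[88,-266,91,0,0,0.69],[88,-266,91,0,0,0.69],[88,-266,91,0,0,0.69],[88,-266,91,0,0,0.69],[88,-266,91,0,0,0.69],[88,-266,91,0,0,0.69]]]' --jaw 78

```text
time_s: 18.68
tool_pos: [0.4234, -0.148, 0.0988]
tcp_rot: [-0.0, 0.379, 0.926, 0.0]
ft_force: [-0.1, 0.3, 0.0]
grip_width: 0.0778
gripper_force: 0.0
```

```bash
python3 - <<'E'
from h import *
rel((.424,-.1495,.10,45),(.424,-.1495,-.016,45))
s=snap('side','s10.png')
for b in [(265,240,420,350),(265,140,360,200)]:
  for c,a in dark(s,*b): print(c,a,onz(s,c,.055).round(4))
E
```

```text
t 18.68 p [ 0.4234 -0.148   0.0988] ydeg 45.5 w 0.0778 F [-0.1  0.3  0. ]
[-1.5, -0.6, -1.2] [0.0, -0.001, 0.009]
[-1.6, -0.7, 114.8] [0.0, -0.001, 0.009]
[398.4 246.3] 169 [ 0.6432 -0.2022  0.055 ]
[302. 258.] 140 [ 0.4248 -0.1497  0.055 ]
[311.9 151.6] 258 [0.5849 0.1884 0.055 ]
[314.1 178.7] 590 [0.5483 0.0818 0.055 ]
```

Emit:
step_arm --series '[[[-1,0,40,0,0,0],[-1,0,75,0,0,0],[-1,0,105,0,0,0],[-1,0,115,0,0,0],[-1,0,115,0,0,0]]]' --jaw 78

```text
time_s: 19.35
tool_pos: [0.4237, -0.1499, -0.016]
tcp_rot: [-0.0, 0.38, 0.925, 0.0]
ft_force: [0.2, -0.7, -0.3]
grip_width: 0.0783
gripper_force: 0.0
```

Emit:
step_arm --series '[[[0,0,0,0,0,0],[0,0,0,0,0,0],[0,0,0,0,0,0],[0,0,0,0,0,0],[0,0,0,0,0,0]]]' --jaw 20

```text
time_s: 19.98
tool_pos: [0.424, -0.1504, -0.0155]
tcp_rot: [0.001, 0.38, 0.925, 0.0]
ft_force: [0.8, 0.2, 4.4]
grip_width: 0.0475
gripper_force: 30.0
```

```bash
python3 - <<'E'
from h import *
rel((.424,-.15,.16,45),(.4591,.1119,.16,85))
E
```

```text
t 19.98 p [ 0.424  -0.1504 -0.0155] ydeg 45.3 w 0.0475 F [0.8 0.2 4.4]
[0.1, 0.4, -175.5] [0.001, 0.001, 0.006]
[159.2, 211.3, -175.5] [0.0, 0.001, -0.692]
```

Emit:
step_arm --series '[[[0,0,-60,0,0,0],[0,0,-120,0,0,0],[0,0,-175,0,0,0],[159,211,-175,0,0,-0.69],[159,211,-175,0,0,-0.69],[159,211,-175,0,0,-0.69],[159,211,-175,0,0,-0.69],[159,211,-175,0,0,-0.69],[159,211,-175,0,0,-0.69],[159,211,-175,0,0,-0.69],[159,211,-175,0,0,-0.69]]]'

```text
time_s: 21.35
tool_pos: [0.4587, 0.1094, 0.1591]
tcp_rot: [-0.0, 0.047, 0.999, -0.0]
ft_force: [-0.6, -0.7, -1.2]
grip_width: 0.0477
gripper_force: 30.0
```

```bash
python3 - <<'E'
from h import *
rel((.4591,.1119,-.0105,85))
s=snap('side','s11.png')
for b in [(265,240,420,350),(265,140,360,200)]:
  for c,a in dark(s,*b): print(c,a,onz(s,c,.055).round(4))
E
```

```text
t 21.35 p [0.4587 0.1094 0.1591] ydeg 84.6 w 0.0477 F [-0.6 -0.7 -1.2]
[-0.2, 2.7, 169.6] [-0.001, -0.0, -0.006]
[398.4 246.4] 172 [ 0.643  -0.2025  0.055 ]
[333.1 168.9] 74 [0.6112 0.0988 0.055 ]
[305.7 172.7] 81 [0.5362 0.1121 0.055 ]
```

Emit:
step_arm --series '[[[0,2,60,0,0,0],[0,2,110,0,0,0],[0,2,145,0,0,0],[0,2,160,0,0,0],[0,2,166,0,0,0],[0,2,170,0,0,0],[0,2,170,0,0,0]]]'

```text
time_s: 22.28
tool_pos: [0.4594, 0.1135, -0.0105]
tcp_rot: [0.0, 0.045, 0.999, 0.0]
ft_force: [0.2, -0.2, -0.2]
grip_width: 0.0477
gripper_force: 30.0
```

Emit:
step_arm --series '[[[0,0,0,0,0,0],[0,0,0,0,0,0],[0,0,0,0,0,0],[0,0,-20,0,0,0],[0,0,-60,0,0,0],[0,0,-120,0,0,0],[0,0,-180,0,0,0],[0,0,-250,0,0,0],[0,0,-320,0,0,0],[0,0,-320,0,0,0],[0,0,-320,0,0,0]]]' --jaw 72

```text
time_s: 23.65
tool_pos: [0.4593, 0.1136, 0.3102]
tcp_rot: [0.001, 0.045, 0.999, 0.001]
ft_force: [1.1, -0.4, -0.2]
grip_width: 0.072
gripper_force: 0.0
```

```bash
python3 - <<'E'
from h import *
rel((.55,.36,.31,85))
s=snap('side','s12.png'); t=snap('top','t12.png')
for b in [(265,140,360,200)]:
  for c,a in dark(s,*b): print(c,a,onz(s,c,.055).round(4))
a=cv2.resize(s['image'][40:220,225:385,::-1],(480,540),interpolation=cv2.INTER_CUBIC)
b=cv2.resize(t['image'][100:260,160:320,::-1],(320,320),interpolation=cv2.INTER_CUBIC)
c=np.zeros((540,800,3),np.uint8); c[:,:480]=a; c[:320,480:]=b; cv2.imwrite('pics/crop12.png',c)
E
```

```text
t 23.65 p [0.4593 0.1136 0.3102] ydeg 84.9 w 0.072 F [ 1.1 -0.4 -0.2]
[-68.3, 253.5, 0.7] [0.001, 0.003, -0.002]
[333.1 168.9] 75 [0.6112 0.0988 0.055 ]
[305.7 172.7] 81 [0.5362 0.1121 0.055 ]
[278.8 178.9] 88 [0.4609 0.1158 0.055 ]
```

View pics/crop12.png

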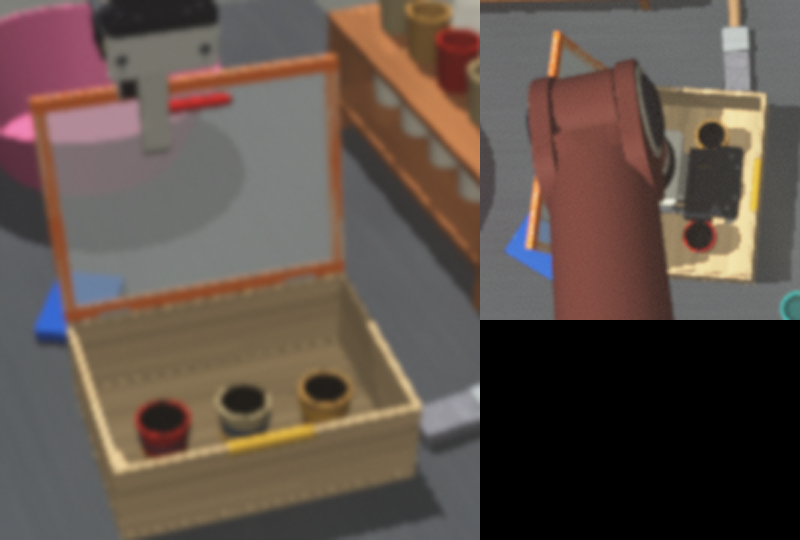

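Emit:
step_arm --series '[[[-74,223,0,0,0,0],[-74,223,0,0,0,0],[-74,223,0,0,0,0],[-74,223,0,0,0,0],[-74,223,0,0,0,0],[-74,223,0,0,0,0],[-74,223,60,0,0,0],[-74,223,100,0,0,0],[-74,223,115,0,0,0],[-74,223,115,0,0,0]]]' --jaw 0

```text
time_s: 25.0
tool_pos: [0.5526, 0.3279, 0.1942]
tcp_rot: [-0.0, 0.046, 0.999, -0.0]
ft_force: [0.5, 0.2, 0.9]
grip_width: 0.0004
gripper_force: 0.0
```

```bash
cat >> h.py <<'E'
H=np.array([.5437,.2252]); YA=np.array([.0837,.9965])
def hu(u,z,x=0): q=H+u*YA+x*np.array([.9965,-.0837]); return (q[0],q[1],z,85.2)
E
python3 - <<'E'
from h import *
a=[(th,-.15*np.cos(th)+.018,.085+.15*np.sin(th)-.036) for th in (1.8,1.57,1.35,1.1,.9,.7,.5,.35,.25)]
rel(*[hu(u,z) for _,u,z in a])
s=snap('side','s13.png'); print('edge r', [proj(s,hu(-.206*np.cos(1.8),.085+.206*np.sin(1.8))[:3])])
E
```

```text
t 25.0 p [0.5526 0.3279 0.1942] ydeg 84.8 w 0.0004 F [0.5 0.2 0.9]
[-0.1, -51.0, -0.9] [-0.001, -0.0, -0.007]
[-0.3, -85.2, -4.8] [-0.001, -0.0, -0.007]
[-0.6, -117.9, -1.1] [-0.001, -0.0, -0.007]
[-0.8, -153.1, 11.6] [-0.001, -0.0, -0.007]
[-1.0, -178.3, 27.8] [-0.001, -0.0, -0.007]
[-1.2, -199.7, 48.7] [-0.001, -0.0, -0.007]
[-1.3, -216.6, 73.4] [-0.001, -0.0, -0.007]
[-1.4, -225.9, 93.9] [-0.001, -0.0, -0.007]
[-1.4, -230.3, 108.2] [-0.001, -0.0, -0.007]
edge r [array([286.35628655,  65.85653494])]
```

Emit:
step_arm --series '[[[0,-30,0,0,0,0],[0,-50,0,0,0,0],[0,-68,-4,0,0,0],[0,-85,-5,0,0,0],[0,-102,-3,0,0,0],[0,-118,-1,0,0,0],[-1,-136,5,0,0,0],[-1,-153,12,0,0,0],[-1,-166,20,0,0,0],[-1,-178,28,0,0,0]]]'

```text
time_s: 26.3
tool_pos: [0.5374, 0.1505, 0.1653]
tcp_rot: [-0.0, 0.045, 0.999, -0.0]
ft_force: [0.5, -0.6, 1.0]
grip_width: 0.0003
gripper_force: 0.4
```

```bash
python3 - <<'E'
from h import *
rel(*[hu(-.15*np.cos(t)+.018,.085+.15*np.sin(t)-.036) for t in (.7,.5,.35,.25,.15)])
s=snap('side','s14.png')
a=cv2.resize(s['image'][40:220,225:385,::-1],(480,540),interpolation=cv2.INTER_CUBIC)
cv2.imwrite('pics/crop14.png',a)
E
```

```text
t 26.3 p [0.5374 0.1505 0.1653] ydeg 84.8 w 0.0003 F [ 0.5 -0.6  1. ]
[-0.1, -21.8, 19.7] [-0.0, -0.0, -0.006]
[-0.3, -38.7, 44.4] [-0.0, -0.0, -0.006]
[-0.3, -47.9, 64.9] [-0.0, -0.0, -0.006]
[-0.4, -52.4, 79.2] [-0.0, -0.0, -0.006]
[-0.4, -55.3, 93.9] [-0.0, -0.0, -0.006]
```

View pics/crop14.png

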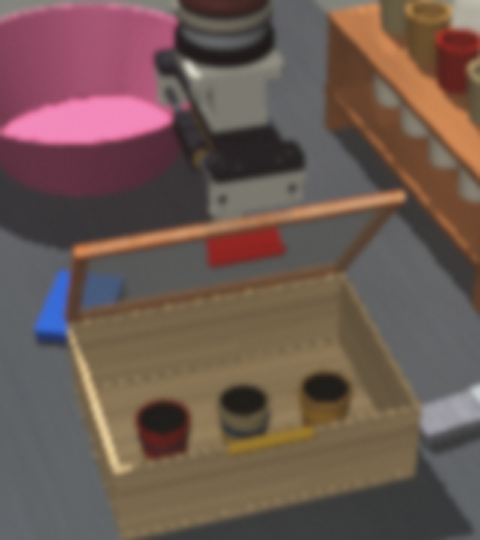

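Emit:
step_arm --series '[[[0,-11,10,0,0,0],[0,-22,20,0,0,0],[0,-31,32,0,0,0],[0,-39,44,0,0,0],[0,-44,54,0,0,0],[0,-48,65,0,0,0],[0,-51,73,0,0,0],[0,-53,80,0,0,0],[0,-55,88,0,0,0],[0,-55,92,0,0,0],[0,-55,92,0,0,0]]]'

```text
time_s: 27.72
tool_pos: [0.5326, 0.097, 0.0738]
tcp_rot: [-0.0, 0.045, 0.999, 0.0]
ft_force: [0.5, -0.3, 0.7]
grip_width: 0.0005
gripper_force: 0.0
```

```bash
python3 - <<'E'
from h import *
rel(hu(-.192,.10),hu(-.192,.075))
s=snap('side','s15.png'); im=s['image'].astype(int)
hsv=cv2.cvtColor(s['image'],cv2.COLOR_RGB2HSV)
E
```

```text
t 27.73 p [0.5326 0.097  0.0738] ydeg 84.9 w 0.0005 F [ 0.5 -0.3  0.7]
[-0.7, -63.4, -26.2] [-0.0, -0.001, -0.006]
[-0.7, -63.4, -1.2] [-0.0, -0.001, -0.006]
```

Emit:
step_arm --series '[[[0,0,-36,0,0,0],[0,-32,-36,0,0,0],[0,-63,-36,0,0,0],[0,-63,-36,0,0,0],[0,-63,-20,0,0,0],[0,-63,-10,0,0,0],[0,-63,-2,0,0,0],[0,-63,4,0,0,0],[0,-63,8,0,0,0],[0,-63,12,0,0,0],[0,-63,12,0,0,0]]]'

```text
time_s: 29.15
tool_pos: [0.5269, 0.0342, 0.0617]
tcp_rot: [-0.0, 0.045, 0.999, -0.0]
ft_force: [0.4, 0.8, -0.6]
grip_width: 0.0006
gripper_force: 0.0
```

Emit:
step_arm --series '[[[0,0,2,0,0,0],[0,0,4,0,0,0],[0,0,6,0,0,0],[0,0,6,0,0,0]]]'

```text
time_s: 29.65
tool_pos: [0.527, 0.0341, 0.0559]
tcp_rot: [-0.0, 0.045, 0.999, -0.0]
ft_force: [-0.4, -0.5, 0.2]
grip_width: 0.0006
gripper_force: 0.0
```

Emit:
step_arm --series '[[[0,0,2,0,0,0],[0,0,4,0,0,0],[0,0,4,0,0,0]]]'

```text
time_s: 30.02
tool_pos: [0.5272, 0.034, 0.0527]
tcp_rot: [0.0, 0.045, 0.999, 0.0]
ft_force: [-1.7, 0.1, 5.2]
grip_width: 0.0005
gripper_force: 2.4
```

```bash
python3 - <<'E'
from h import *
rel()
s=snap('side','s16.png'); t=snap('top','t16.png')
a=cv2.resize(s['image'][90:230,225:385,::-1],(640,560),interpolation=cv2.INTER_CUBIC)
cv2.imwrite('pics/crop16.png',a)
E
```

```text
t 30.02 p [0.5272 0.034  0.0527] ydeg 84.9 w 0.0005 F [-1.7  0.1  5.2]
```

View pics/crop16.png

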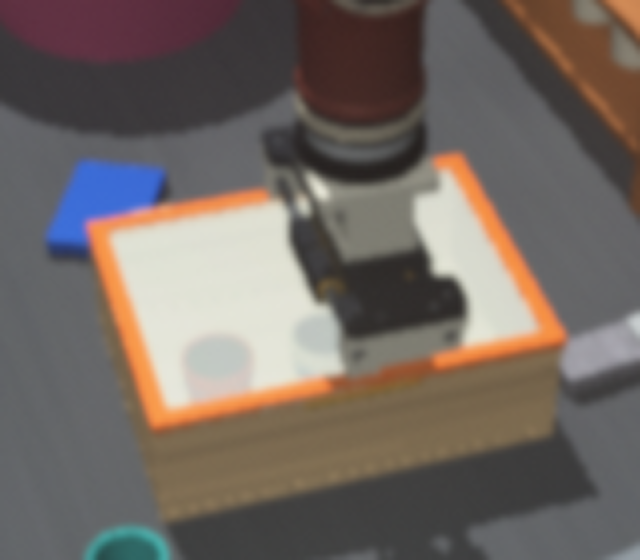

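Emit:
step_arm --series '[[[0,0,1,0,0,0],[0,0,2,0,0,0],[0,0,2,0,0,0]]]'

```text
time_s: 30.5
tool_pos: [0.5273, 0.034, 0.0525]
tcp_rot: [0.0, 0.045, 0.999, 0.0]
ft_force: [-5.3, -0.8, 16.8]
grip_width: 0.0003
gripper_force: 8.6
```

Emit:
step_arm --series '[[[0,0,1,0,0,0],[0,0,2,0,0,0],[0,0,2,0,0,0]]]'

```text
time_s: 30.88
tool_pos: [0.5274, 0.0341, 0.0522]
tcp_rot: [0.001, 0.045, 0.999, 0.001]
ft_force: [-7.3, -0.4, 29.3]
grip_width: 0.0006
gripper_force: 14.5
```

Emit:
step_arm --series '[[[0,0,-50,0,0,0],[0,0,-100,0,0,0],[-205,-222,-100,0,0,0],[-205,-222,-100,0,0,0],[-205,-222,-100,0,0,0],[-205,-222,-100,0,0,0],[-205,-222,-100,0,0,0],[-205,-222,-100,0,0,0],[-205,-222,-80,0,0,0],[-205,-222,-80,0,0,0],[-205,-222,-80,0,0,0]]]' --jaw 40

```text
time_s: 32.25
tool_pos: [0.7115, -0.2043, 0.1287]
tcp_rot: [0.0, 0.044, 0.999, 0.0]
ft_force: [0.4, -0.2, 0.1]
grip_width: 0.0402
gripper_force: 0.0
```

```bash
python3 - <<'E'
from h import *
rel()
w=snap('wrist','w17.png'); s=snap('side','s17.png'); t=snap('top','t17.png')
# flap orange corners, side and top
def corners(q,b):
    hsv=cv2.cvtColor(q['image'],cv2.COLOR_RGB2HSV); m=cv2.inRange(hsv,(5,150,140),(18,255,255)); k=np.zeros_like(m); k[b[1]:b[3],b[0]:b[2]]=m[b[1]:b[3],b[0]:b[2]]
    pts=cv2.findNonZero(k); h=cv2.convexHull(pts); e=.02
    while True:
        a=cv2.approxPolyDP(h,e*cv2.arcLength(h,True),True)
        if len(a)<=4: return a.reshape(-1,2)
        e+=.005
a=corners(s,(225,90,385,230)); b=corners(t,(180,120,320,260)); print(a.tolist(),b.tolist())
for u in a:
    best=min((tri(s,u,t,v)[1],tri(s,u,t,v)[0].round(4).tolist()) for v in b); print(u,best)
im=w['image'][30:240,200:460,::-1]; cv2.imwrite('pics/crop17.png',cv2.resize(im,None,fx=2.8,fy=2.8,interpolation=cv2.INTER_CUBIC))
E
```

```text
t 32.25 p [ 0.7115 -0.2043  0.1287] ydeg 84.9 w 0.0402 F [ 0.4 -0.2  0.1]
[[384, 90], [363, 176], [262, 195], [248, 147]] [[303, 146], [296, 238], [224, 233], [234, 142]]
[384  90] (np.float64(0.0835799941476898), [0.6193, -0.0151, 0.3546])
[363 176] (np.float64(0.006450650179088577), [0.6606, 0.0142, 0.0856])
[262 195] (np.float64(0.0030305036323220245), [0.3937, 0.0339, 0.0966])
[248 147] (np.float64(0.002115117354332259), [0.4138, 0.2373, 0.0856])
```

View pics/crop17.png

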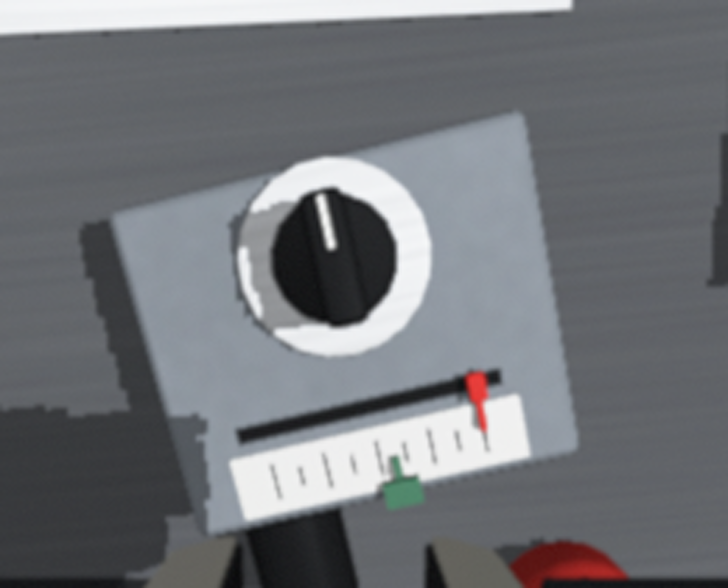

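```bash
python3 - <<'E'
from h import *
w=load('w17'); c=lambda x,y:(x/2.8+200-.3,y/2.8+30-.3)
A=onz(w,c(322,195),.084);B=onz(w,c(348,320),.084);D=onz(w,c(334,257),.054);E_=onz(w,c(333,256),.040)
print('bar',A.round(4),B.round(4),((A+B)/2).round(4),'deg',np.degrees(np.arctan2(*(A-B)[1::-1])),'disc',D.round(4),'ring',E_.round(4))
S1=onz(w,c(240,437),.041);S2=onz(w,c(498,376),.041); r=(S2-S1)/np.linalg.norm(S2-S1)
E1=onz(w,c(112,215),.04);E2=onz(w,c(520,112),.04); r2=(E2-E1)/np.linalg.norm(E2-E1); print('reg y',r.round(4),r2.round(4),np.linalg.norm(E2-E1))
P=onz(w,c(484,430),.042)
for z in (.041,.044): M=onz(w,c(394,459),z); print('mark',M.round(4),'dist',(P-M)@r,(P-M)@r2)
T=[onz(w,c(*u),.041) for u in [(277,482),(327,470),(379,457),(432,445),(486,432)]]
print('ticks',[round(float((T[4]-t)@r),4) for t in T])
print('q',env.get_obs()['q'].round(3)); k=(A+B)/2
t=load('t17'); s=load('s17'); print('knobtop tri',tri(t,proj(t,k),s,proj(s,k)))
for m in (s,t):
    hsv=cv2.cvtColor(m['image'],cv2.COLOR_RGB2HSV)
E
```

```text
bar [ 0.6249 -0.1996  0.084 ] [ 0.6618 -0.1951  0.084 ] [ 0.6433 -0.1973  0.084 ] deg -172.97223833734188 disc [ 0.6425 -0.1976  0.054 ] ring [ 0.642  -0.1979  0.04  ]
reg y [-0.1455  0.9894  0.    ] [-0.1432  0.9897  0.    ] 0.14440115195149128
mark [ 0.7172 -0.1818  0.041 ] dist 0.03469619501138663 0.03468874319385255
mark [ 0.7165 -0.1819  0.044 ] dist 0.034754125710139236 0.034748383658926546
ticks [0.0802, 0.0608, 0.0407, 0.0205, 0.0]
q [ 0.138  0.82   0.246  1.176 -0.195  1.166  1.867]
knobtop tri (array([ 0.64332228, -0.19732664,  0.084     ]), np.float64(3.2487068343022356e-16))
```

```bash
python3 - <<'E'
from h import *
rel((.6428,-.1975,.09,98),(.6428,-.1975,.019,98))
E
```

```text
t 32.4 p [ 0.7118 -0.2051  0.1292] ydeg 84.9 w 0.0396 F [ 0.1 -0.2 -0.4]
[69.5, 1.4, 39.1] [-0.0, 0.002, -0.229]
[69.6, 1.5, 110.1] [-0.0, 0.002, -0.229]
```

Emit:
step_arm --series '[[[69,1,39,0,0,-0.23],[69,1,39,0,0,-0.23],[69,1,39,0,0,-0.23],[69,1,39,0,0,-0.23]]]'

```text
time_s: 32.9
tool_pos: [0.6453, -0.1985, 0.0907]
tcp_rot: [0.002, -0.07, 0.998, -0.001]
ft_force: [0.4, 0.5, 0.4]
grip_width: 0.0401
gripper_force: 0.0
```

```bash
python3 - <<'E'
from h import *
rel((.6428,-.1975,.019,98)); print(env.get_obs()['q'][6])
E
```

```text
t 32.9 p [ 0.6453 -0.1985  0.0907] ydeg 98.0 w 0.0401 F [0.4 0.5 0.4]
[2.7, 1.5, 71.7] [-0.002, 0.004, 0.001]
2.0993847957271368
```

Emit:
step_arm --series '[[[2,1,30,0,0,0],[2,1,50,0,0,0],[2,1,65,0,0,0],[2,1,71,0,0,0],[2,1,71,0,0,0]]]'

```text
time_s: 33.52
tool_pos: [0.6412, -0.1976, 0.0182]
tcp_rot: [0.0, -0.07, 0.998, -0.0]
ft_force: [-0.4, -0.3, 0.6]
grip_width: 0.0402
gripper_force: 0.0
```

Emit:
step_arm --series '[[[0,0,0,0,0,0],[0,0,0,0,0,0],[0,0,0,0,0,0],[0,0,0,0,0,0],[0,0,0,0,0,0]]]' --jaw 5

```text
time_s: 34.15
tool_pos: [0.641, -0.1984, 0.0186]
tcp_rot: [0.001, -0.07, 0.998, -0.001]
ft_force: [-0.2, -1.1, 1.1]
grip_width: 0.0134
gripper_force: 30.0
```

```bash
python3 - <<'E'
from h import *
rel()
E
```

```text
t 34.15 p [ 0.641  -0.1984  0.0186] ydeg 98.0 w 0.0134 F [-0.2 -1.1  1.1]
```

Emit:
step_arm --series '[[[0,0,0,0,0,0.16],[0,0,0,0,0,0.32],[0,0,0,0,0,0.48],[0,0,0,0,0,0.64],[0,0,0,0,0,0.8],[0,0,0,0,0,0.96],[0,0,0,0,0,1.12],[0,0,0,0,0,1.28],[0,0,0,0,0,1.44],[0,0,0,0,0,1.6],[0,0,0,0,0,1.7],[0,0,0,0,0,1.7]]]'

```text
time_s: 35.65
tool_pos: [0.6432, -0.196, 0.0186]
tcp_rot: [0.001, 0.702, 0.712, 0.002]
ft_force: [3.2, 1.0, 1.4]
grip_width: 0.0143
gripper_force: 30.0
```

```bash
python3 - <<'E'
from h import *
rel(); print(env.get_obs()['moment'],env.get_obs()['q'][6])
E
```

```text
t 35.65 p [ 0.6432 -0.196   0.0186] ydeg 0.8 w 0.0143 F [3.2 1.  1.4]
[ 0.16792942 -0.7860898  -0.00608469] 0.7752650462721296
```

Emit:
step_arm --series '[[[0,0,0,0,0,0.16],[0,0,0,0,0,0.32],[0,0,0,0,0,0.48],[0,0,0,0,0,0.64],[0,0,0,0,0,0.8],[0,0,0,0,0,0.96],[0,0,0,0,0,1.12],[0,0,0,0,0,1.28],[0,0,0,0,0,1.44],[0,0,0,0,0,1.6],[0,0,0,0,0,1.77],[0,0,0,0,0,1.77]]]'

```text
time_s: 37.15
tool_pos: [0.6454, -0.1987, 0.0187]
tcp_rot: [0.002, 0.996, -0.093, 0.005]
ft_force: [8.9, -2.8, -2.2]
grip_width: 0.0138
gripper_force: 30.0
```

Emit:
step_arm --series '[[[0,0,0,0,0,0],[0,0,0,0,0,0],[0,0,0,0,0,0],[0,0,-40,0,0,0],[0,0,-90,0,0,0],[65,10,-130,0,0,0],[65,10,-130,0,0,0],[65,10,-130,0,0,0]]]' --jaw 40

```text
time_s: 38.15
tool_pos: [0.7025, -0.2203, 0.1483]
tcp_rot: [0.0, 0.996, -0.094, 0.0]
ft_force: [-0.9, -0.1, -0.2]
grip_width: 0.0399
gripper_force: 0.0
```

```bash
cat > m.py <<'E'
from h import *
rel()
w=snap('wrist','w18.png'); hsv=cv2.cvtColor(w['image'],cv2.COLOR_RGB2HSV)
ry=np.array([-.144,.9896]); rx=np.array([.9896,.144]); o=np.array([.642,-.1978])
for n,m in [('red',cv2.inRange(hsv,(0,150,120),(6,255,255))|cv2.inRange(hsv,(174,150,120),(180,255,255))),('green',cv2.inRange(hsv,(60,80,40),(90,255,255)))]:
    k,l,st,c=cv2.connectedComponentsWithStats(m)
    for i in range(1,k):
        ys,xs=np.nonzero(l==i)
        if len(xs)<5: continue
        P=np.array([onz(w,(x,y),.042)[:2]-o for x,y in zip(xs,ys)]); X=P@rx;Y=P@ry
        if not(.03<X.mean()<.1 and abs(Y.mean())<.08): continue
        print(n,len(xs),'Xrange',X.min().round(4),X.max().round(4))
        for lo in np.arange(X.min(),X.max(),.003):
            q=(X>=lo)&(X<lo+.003)
            if q.any(): print('  X%.3f'%lo,'Y mid %.4f width %.4f'%((Y[q].max()+Y[q].min())/2,np.ptp(Y[q])))
E
python3 m.py
```

```text
t 38.15 p [ 0.7025 -0.2203  0.1483] ydeg -100.8 w 0.0399 F [-0.9 -0.1 -0.2]
red 59 Xrange 0.0509 0.0653
  X0.051 Y mid 0.0053 width 0.0061
  X0.054 Y mid 0.0061 width 0.0072
  X0.057 Y mid 0.0060 width 0.0065
  X0.060 Y mid 0.0052 width 0.0036
  X0.063 Y mid 0.0054 width 0.0008
green 114 Xrange 0.0773 0.094
  X0.077 Y mid 0.0054 width 0.0006
  X0.080 Y mid 0.0055 width 0.0010
  X0.083 Y mid 0.0055 width 0.0119
  X0.086 Y mid 0.0060 width 0.0125
  X0.089 Y mid 0.0055 width 0.0139
  X0.092 Y mid 0.0062 width 0.0139
```

```bash
python3 - <<'E'
from h import *
s=snap('side','s19.png'); hsv=cv2.cvtColor(s['image'],cv2.COLOR_RGB2HSV)
for th in (0,.03,.11):
    print(th,[proj(s,(*(hu(-.206*np.cos(th),0,x)[:2]),.088+.206*np.sin(th))).round(1).tolist() for x in (-.136,0,.136)])
m=cv2.inRange(hsv,(5,150,140),(18,255,255))
for x in (275,310,345): c=np.nonzero(m[150:230,x])[0]+150; print(x,c.min(),c.max())
b=load('side0'); d=np.abs(s['image'].astype(int)-b['image']).max(2)
for n,u in [('raw',(316,294)),('bottle',(453,320)),('jar',(433,208)),('pad',(243,146)),('brush',(395,174))]:
    print(n,(d[u[1]-8:u[1]+9,u[0]-8:u[0]+9]>40).mean().round(2))
E
```

```text
0 [[262.1, 198.3], [315.4, 187.0], [365.8, 176.2]]
0.03 [[261.9, 196.5], [315.4, 185.2], [366.0, 174.4]]
0.11 [[261.3, 191.4], [315.3, 180.1], [366.4, 169.3]]
275 192 194
310 185 187
345 177 179
raw 0.18
bottle 0.0
jar 0.1
pad 0.33
brush 0.0
```

```bash
python3 -c "
from cell import env
print(env.hand_in())"
```

```text
the job is handed in; nothing more can be done
None
```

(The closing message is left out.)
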